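Close the child-proof laundry tub

ROBOT

A 6-joint arm with a two-finger parallel gripper is mounted at the origin on the work surface. World frame = base frame: x ahead of the robot, y to its left, z up, the work surface at z = 0. Lengths are in mm, angles in rad, forces in N, time in s.
With the tool pointing down it reaches from about 275 to 775 mm from the base axis. Payload 14.6 kg.
Tool frame: the origin (TCP) lies between the finger pads; the fingertips stand 8 mm ahead of it and the grasp point (between the pads) lies 11 mm behind it; z points along the fingers, y is the direction in which the jaws open and shut (so a half turn about z gives the same grasp; the last joint's range is limited). The gripper opens to 85 mm and grips with 20 to 120 N. Pads are 22 mm wide; open, the fingers measure 114 mm over their backs; the gripper's body (76 mm by 85 mm) begins 54 mm behind the grasp point. The pads swing forward as they close: fully open they stand 13 mm farther back than shut.
Start: joints at [0.999, 0.263, -0.048, 1.259, 0, 1.415], TCP at [212.544, 480.056, 239.278] pointing down, gripper open.
Joint ranges: [-2.65, 2.65], [-0.89, 1.7], [-1.18, 1.37], [-2.13, 2.11], [-1.35, 1.29], [-3.14, 3.14]. Speed limits (rad/s): [1.89, 1.89, 2.57, 2.79, 3.14, 3.14].

INTERFACE

Orientations are given as a rotation vector (axis times angle).
In Python, from rig import robot gives the robot as it stands.
- The arm moves only by the shell command python3 -m inch 'ROWS' [OPENING] [FORCE]. ROWS is JSON, a list of rows, each an object with "delta_pos": the shift along the tool's x, y, z in m, a list of three; "angular": the turn, a rotation vector about the tool's x, y, z in degrees, a list of three. In form: [{"delta_pos": [tx, ty, tz], "angular": [ax, ay, az]}, ...]. A call has 1 to 5 rows; each row is the pose to reach, as a shift and turn from the pose measured when the call began, along the tool's axes at that moment; what a row does not reach only later rows make up. A row lasts 1/10 s, in which the tool goes at most 50 mm and 8.59 degrees, less where a joint would pass 70% of its speed; a pose out of reach is approached as far as the arm can. A call with a gripper value outside its range is refused whole. OPENING is the opening in per cent of the stroke, from 0 (shut) to 100 (fully open), set as the call begins (- or left out, the last holds). The fingers move at their own pace and stop on an object; FORCE is the grip in N (left out, the last holds). Time passes only in rows, so rows that repeat a pose let the fingers close. It gives the time, the measured TCP pose, the force and the opening at its end, in the units of the state.
- robot.sense(): the state, without advancing time (a new reading comes with each control period).
- robot.camera(name): name is "scene" or "top" or "wrist"; returns a dict with "pixels" (384x512x3 uint8, red, green, blue), "z_map" (384x512 float32, mm along the optical axis (not along the pixel's ray), 0 where there is no reading), "mtx" (3x3 intrinsics, pixels), "k1" (the pictures are not rectified: a ray, as slopes to the right and down, at radius r is drawn at 1 + k1 r^2 times it, then the intrinsics apply), "T" (4x4, takes a point from camera to world coordinates). Camera axes: x right, y down, z forward; pixel columns grow to the right and rows downward; lengths in mm; the calibration is good to about 2 mm. A picture is of the moment at which its call begins.
- robot.hand_in(): hands the job in, once; it reports no verdict.
Trained networks look in the newest picture that a camera, given by its name, has taken for a name from the list of things; names that differ only in an ending like _2 or _b are one class to them, and where a whole thing is asked for, a point or a joint stands for the part that bears it (a point fixed in the world has none). Each returns a list of dicts, best first, with "confidence" (0 to 1); they miss things now and then, are a little off and sometimes report something else, mostly with a low value. They report only what shows in the picture. A call takes as long as a camera call. They do not tell look-alikes from the thing itself.
- robot.spot_in(camera, target): "extent" ([centre column, centre row, width, height] in pixels, round what is visible of it).
- robot.cut_out(camera, target): "mask" (384x512 bool, what is visible of it) and "extent" ([centre column, centre row, width, height] in pixels, round what is visible of it).
The state is a dict: "t": time; "joint_positions": joint angles; "qd": joint speeds; "joint_efforts": joint torques, N m; "ee_pos": TCP position; "eef_rot": TCP orientation; "wrist_force": force on the tool from outside, world axes, zero at the start; "wrist_torque": the same for the moment, N m; "width": finger opening in mm.
Only numpy, scipy, OpenCV 4.12 (cv2) and the standard library are available. Lean on these libraries where they do the work, as an engineer would, in place of code of your own. Each camera call takes 0.05 s, during which the arm holds its last target. There are 200 camera calls.

TASK

One of the two white laundry-capsule tubs on the packing bench has no cap. Pick up the grey cap lying on the bench, set it on that tub's neck with its lugs between the hooks, first press it well down against the springy seal and then, keeping it pressed, turn it clockwise (seen from above) until its inner lugs have caught in the hooks of the neck; then let go, so that the cap stays locked on. Leave the bottle, the carton and the scoop standing where they are.

Things in the scene. Friction and masses are not known exactly. Their poses are not given: they have to be found in the camera images.
- tub: OPEN tub, fixed, vertical: white box 130 x 130 mm, shoulder 130 mm above the bench, in a dark steel cradle plate 150 x 150 x 8 mm. Origin: centre of the underside, on the bench, z up. Its round neck (52 mm diameter, axis = tub z) has a hook at its +x and -x sides. Half a turn makes no difference. Heights below are above this origin.
- tub_neck (a point): Centre of the top of the open tub's neck, 167 mm up; axes as the tub's. The last 6 mm below it taper from 52 to 44 mm diameter. Put the cap on with its bar 50 to 130 deg anticlockwise (from above) of the tub's x axis (60 to 70 is handy), so its lugs go down between the hooks; press, then turn clockwise until the bar lies along the tub's x axis.
- hook (a point): Centre of the pocket under the hook at the tub's +x side (the -x one is alike). Hook: reaches 33 mm from the axis; roof 154 to 158 mm up, 33 deg either side of tub x. Under it hang a 4.5 mm tooth at the anticlockwise end, a 16 mm stop at the clockwise end; the lug rests between (5 deg play each way). Lugs pass under the teeth only when pressed; let go, the seal lifts them behind the teeth.
- seal (a joint): How far the sprung black rubber seal disc (42 mm diameter, standing out of the open tub's neck) is pressed down, m: 0 free (top 180 mm up); 0.004 with the cap locked; 0.009 or more lets the lugs pass the teeth; 0.012 end of travel. Force about 1 N at 0, 4.5 N at 0.004, 9 N at 0.009, 12 N at 0.012.
- cap: Loose grey ribbed cap, about 0.12 kg, 80 mm diameter, lying open side down on the bench. Origin: centre of its lower rim, z up. Top face 31 mm above it, with the grip bar. Origin height in the tub's frame: 153 mm resting unlocked on the seal, 149 locked, 144 or less for the lugs to pass the teeth, 141 at the end of the press. Half a turn makes no difference.
- cap_bar (a point): Centre of the cap's grip bar, 47 mm above the cap's origin; axes as the cap's. The bar is straight and upright: 60 mm long (along x), 18 mm thick (along y), 31 to 63 mm above the cap's origin.
- cap_lug (a point): The lug under the +x end of the bar, inside the skirt at its lower rim; the -x end has its twin. Lug: 12 mm wide, 0 to 5 mm above the cap's origin, from the skirt (37 mm inner radius) in to 27.2 mm from the axis. The cap's inner ceiling is 27 mm above its origin.
- closed_tub: The neighbour, fixed to the bench: the same tub with such a cap already locked on (one piece, 212 mm high). Origin: centre of its underside. Not to be worked on.
- soap_bottle: Loose bystander: cream soap bottle, 68 mm diameter, 210 mm high. Origin: centre of its underside.
- carton: Loose bystander: cardboard carton 75 x 120 x 100 mm high. Origin: centre of its underside.
- scoop: Loose bystander: white measuring scoop, cup 56 mm diameter and 36 mm high, flat handle to 101 mm from the cup's axis along its x. Origin: centre of the cup's underside.
There are look-alikes about, which are no part of the job. Of the things shaped like the cap, the grey one is meant.

How it is judged (in metres and radians):
On the way, in this order (a step that is already met when the one before it is completed fails the run):
1. the cap, on the neck with its lugs still between the hooks (bar more than 0.7 rad off the tub's x axis), is pressed down until the seal has sunk 8 mm (horizontal distance between cap and tub below 0.006 m and value of joint seal above 0.008 m and angle between the x axis of cap and the x axis of tub, either way round above 0.7 rad), for 0.05 s.
2. still pressed (seal 7.5 mm down), the cap is turned so that its lugs pass under the teeth (bar within 0.5 rad of the tub's x axis) (horizontal distance between cap and tub below 0.006 m and value of joint seal above 0.0075 m and angle between the x axis of cap and the x axis of tub, either way round below 0.5 rad), for 0.05 s.
At the end, for the whole second after the job is handed in: The cap sits locked on the open tub's neck, released and at rest: its origin 147.2 to 150.8 mm above the tub's underside, within 5 mm of the neck's axis, upright within 0.08 rad, its bar along the tub's x axis within 0.2 rad (either way round) (z of cap in the frame of tub between 0.1472 and 0.1508 m and horizontal distance between cap and tub below 0.005 m and angle between the x axis of cap and the x axis of tub, either way round below 0.2 rad and angle between cap's own z axis and vertical below 0.08 rad and linear speed of cap below 0.01 m/s and contact force between the fingers and cap below 0.1 N); the robot touches nothing.
It fails at once if the soap bottle is knocked or shifted by more than 30 mm (distance of soap_bottle from where it was at the start of the episode above 0.03 m or angle between soap_bottle's own z axis and vertical above 0.5 rad).
It fails at once if the carton is knocked or shifted by more than 30 mm (distance of carton from where it was at the start of the episode above 0.03 m or angle between carton's own z axis and vertical above 0.5 rad).
It fails at once if the scoop is knocked or shifted by more than 30 mm (distance of scoop from where it was at the start of the episode above 0.03 m or angle between scoop's own z axis and vertical above 0.5 rad).
It also fails if it takes over 48 s, if anything falls off the work surface, if the arm or the gripper's body presses on something with over 40 N, if the wrist force passes 120 N, or if a joint passes its speed limit or range.

## Working session

There is one attempt and no reset: what is moved stays moved. The work goes in short steps, Python scripts to look and compute and a shell command to move; the robot and the scene stay as the last step left them, time stands still between calls to the robot, and variables do not carry over. Pictures are saved under pics/ and viewed, about 8 in all and at most 12, crops included, and the job is handed in when it is done.

```bash
mkdir -p pics; ls
cat > h.py <<'E'
import numpy as np, cv2
from rig import robot
from scipy.spatial.transform import Rotation as R
def cloud(c):
    z=c["z_map"].astype(float);h,w=z.shape;K=np.array(c["mtx"],float)
    u,v=np.meshgrid(np.arange(w),np.arange(h))
    p=cv2.undistortPoints(np.stack([u,v],-1).reshape(-1,1,2).astype(np.float64),K,np.array([c["k1"],0,0,0,0.])).reshape(h,w,2)
    P=np.dstack([p[...,0]*z,p[...,1]*z,z]);T=np.array(c["T"])
    W=P@T[:3,:3].T+T[:3,3];W[z<=0]=np.nan
    return W
def save(c,n,s=1.5,crop=None):
    im=c["pixels"][...,::-1]
    if crop: im=im[crop[1]:crop[3],crop[0]:crop[2]]
    cv2.imwrite("pics/"+n,cv2.resize(im,None,fx=s,fy=s,interpolation=cv2.INTER_CUBIC))
E
python3 - <<'E'
from h import *
s=robot.sense();print(s)
for n in("top","scene"):
    c=robot.camera(n);save(c,n+"0.png",1.4);W=cloud(c);np.save(n+"0.npy",W)
    for t in("tub","cap","closed_tub","soap_bottle","carton","scoop","cap_bar","tub_neck"):
        for d in robot.cut_out(n,t)[:4]:
            m=d["mask"];q=W[m];q=q[~np.isnan(q[:,0])]
            if len(q): 
                tp=q[q[:,2]>np.percentile(q[:,2],95)-8]
                print(n,t,round(d["confidence"],2),np.round(d["extent"]),"med",np.round(np.median(q,0)),"zmax",np.round(np.percentile(q[:,2],98)),"top",np.round(tp.mean(0)))
E
```

```text
pics
{'t': 0.0, 'joint_positions': array([ 9.98675751e-01,  2.63527915e-01, -4.88976392e-02,  1.25943441e+00,
       -5.37075912e-06,  1.41553008e+00]), 'qd': array([ 7.37094375e-05,  8.95459846e-04, -3.82884931e-04,  1.21770016e-03,
        1.36783021e-03,  6.67224373e-04]), 'joint_efforts': array([ 1.69447117e-04, -6.37634897e+01,  3.84565258e+01,  1.38219653e-02,
       -4.86704369e-05, -3.28268152e-05]), 'ee_pos': array([212.411631  , 479.82425006, 238.83694184]), 'eef_rot': array([-6.49985296e-01, -3.07323533e+00,  1.56428791e-03]), 'wrist_force': array([0.15577901, 0.30318969, 0.5912632 ]), 'wrist_torque': array([-0.00896148, -0.00463534,  0.02447325]), 'width': 85.3132801247606}
top tub 0.71 [152. 233.  76.  66.] med [513. 245. 130.] zmax 183.0 top [514. 265. 181.]
top cap 0.94 [315. 205.  29.  32.] med [ 567. -136.   34.] zmax 67.0 top [ 568. -139.   64.]
top cap 0.67 [258. 215.  36.  32.] med [551.   1.  34.] zmax 68.0 top [552.   1.  65.]
top cap 0.64 [241. 268.  36.  30.] med [417.  46.  33.] zmax 67.0 top [416.  48.  65.]
top closed_tub 0.78 [383. 197.  70.  66.] med [ 57
[... 1698 characters left out ...]
   99.] zmax 103.0 top [ 762. -193.  101.]
scene scoop 0.88 [302. 249.  48.  26.] med [708.  16.  29.] zmax 38.0 top [730.  15.  35.]
scene cap_bar 0.96 [250. 216.  33.  36.] med [566. -14.  32.] zmax 66.0 top [555.  -4.  64.]
scene cap_bar 0.88 [234. 187.  30.  30.] med [433.  32.  32.] zmax 65.0 top [422.  41.  64.]
scene cap_bar 0.86 [209. 246.  33.  33.] med [ 583. -151.   32.] zmax 65.0 top [ 572. -141.   63.]
scene cap_bar 0.81 [198. 203.  27.  27.] med [427. -91.  33.] zmax 66.0 top [419. -85.  63.]
scene tub_neck 0.74 [307. 163.  62.  72.] med [551. 228.  87.] zmax 178.0 top [523. 255. 169.]
scene tub_neck 0.24 [250. 215.  34.  36.] med [566. -14.  32.] zmax 65.0 top [556.  -6.  64.]
```

View pics/top0.png

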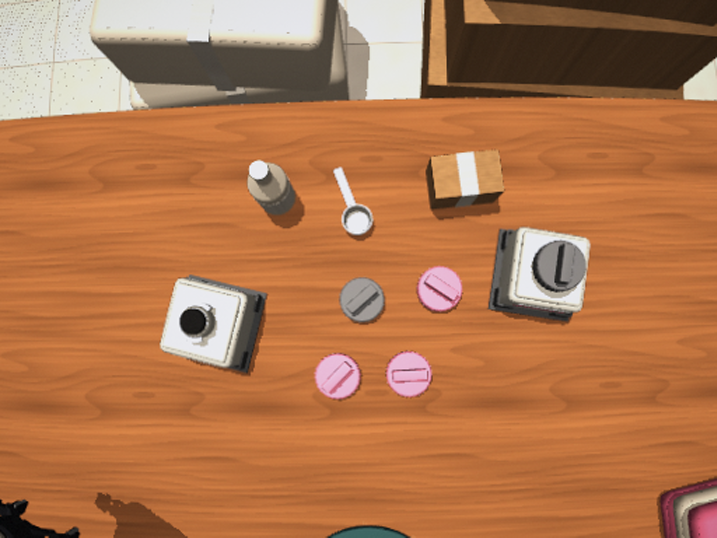

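View pics/scene0.png

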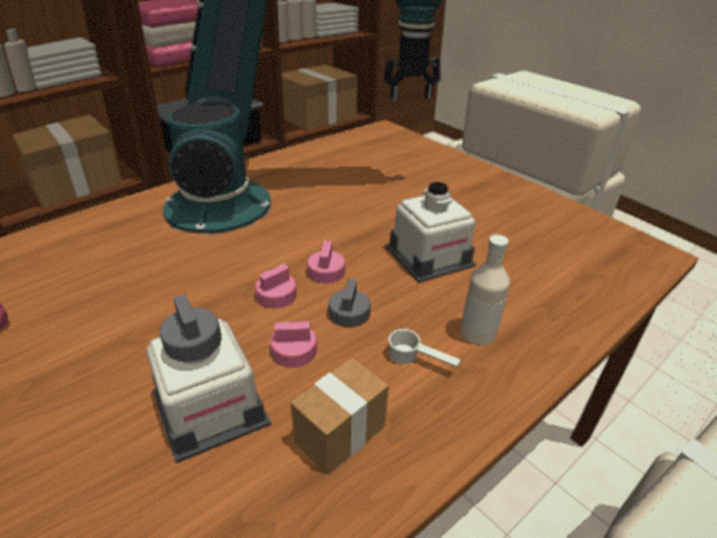

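Run:
```python
from h import *
s=robot.sense()
print(R.from_rotvec(s["eef_rot"]).as_matrix().round(3))
W=np.load("top0.npy")
im=cv2.imread("pics/top0.png");im=cv2.resize(im,(512,384))
def bar(c):
    m=(np.hypot(W[...,0]-c[0],W[...,1]-c[1])<45)&(W[...,2]>50)&(W[...,2]<75)
    q=W[m][:,:2];r=cv2.minAreaRect(q.astype(np.float32));e=np.linalg.eigh(np.cov((q-q.mean(0)).T))[1][:,1]
    m2=(np.hypot(W[...,0]-c[0],W[...,1]-c[1])<40)&(W[...,2]>20)
    print("cap",q.mean(0).round(1),r,"pca",np.degrees(np.arctan2(e[1],e[0])).round(1),"bgr",np.median(im[m2],0))
for c in((568,-139),(552,1),(416,48),(416,-79)): bar(c)
# shoulder of tub
m=(abs(W[...,2]-130)<6)&(np.hypot(W[...,0]-514,W[...,1]-265)<110)
print("shoulder",m.sum(),cv2.minAreaRect(W[m][:,:2].astype(np.float32)))
for lo,hi in((175,188),(160,172),(150,162)):
    k=(W[...,2]>lo)&(W[...,2]<hi)&(np.hypot(W[...,0]-514,W[...,1]-265)<60)
    q=W[k];print(lo,len(q),q.mean(0).round(1) if len(q) else"",cv2.minAreaRect(q[:,:2].astype(np.float32)) if len(q)>3 else "")
```

```text
[[-0.914  0.405  0.   ]
 [ 0.405  0.914  0.   ]
 [ 0.     0.    -1.   ]]
cap [ 567.2 -138.9] ((567.64306640625, -139.05657958984375), (60.37875747680664, 18.658870697021484), 56.27711486816406) pca 55.9 bgr [209. 180. 232.]
cap [551.7   1.2] ((551.8695068359375, 1.3883743286132812), (17.842405319213867, 59.147682189941406), 39.82716751098633) pca 129.7 bgr [149. 153. 159.]
cap [416.1  47. ] ((415.8548583984375, 46.79646682739258), (18.292665481567383, 58.50632095336914), 47.849151611328125) pca 138.2 bgr [211. 183. 232.]
cap [416.6 -79. ] ((416.4749450683594, -79.66958618164062), (18.574186325073242, 60.696353912353516), 1.901489019393921) pca 91.2 bgr [208. 179. 232.]
shoulder 1639 ((514.9159545898438, 265.5096435546875), (116.4309310913086, 112.55755615234375), 73.93163299560547)
175 289 [513.8 265.1 181.4] ((513.760986328125, 265.8819885253906), (40.78031921386719, 41.951053619384766), 42.29219436645508)
160 171 [514.  260.  164.9] ((514.0892333984375, 265.42340087890625), (47.97547912597656, 64.46676635742188), 77.6535415649414)
150 116 [512.  261.3 158.7] ((512.7030029296875, 262.11181640625), (42.02387237548828, 66.32290649414062), 72.68743896484375)
```

Both pictures agree. The grey cap is at about (362,300) in the scaled top view, world (552, 1), with its bar at about 130°. The capless tub is at (200,320), world (514, 265). The closed tub is at (545,275), and the other three caps are pink. I'll move above the grey cap now.

```bash
r='{"delta_pos":[-0.504,-0.300,0],"angular":[0,0,26]}'; 
python3 -m inch '[{"delta_pos":[-0.504,-0.300,0],"angular":[0,0,26]},{"delta_pos":[-0.504,-0.300,0],"angular":[0,0,26]},{"delta_pos":[-0.504,-0.300,0],"angular":[0,0,26]},{"delta_pos":[-0.504,-0.300,0],"angular":[0,0,26]},{"delta_pos":[-0.504,-0.300,0],"angular":[0,0,26]}]' 55 60
python3 - <<'E'
from h import *
s=robot.sense();M=R.from_rotvec(s["eef_rot"])
print(s["t"],s["ee_pos"],s["width"],"tool-frame to cap",M.inv().apply(np.array([551.8,1.3,239])-s["ee_pos"]).round(1),"yaw y",np.degrees(np.arctan2(*M.as_matrix()[1::-1,1])))
E
```

```text
t: 1.4
ee_pos: [357.9, 274.4, 239.5]
eef_rot: [1.325, 2.848, 0.001]
wrist_force: [0.7, 1.3, -0.1]
width: 46.5
1.4 [357.91393775 274.4444387  239.46172383] 46.546710718266226 tool-frame to cap [-333.8  -27.7    0.5] yaw y 40.11408415016195
```

```bash
python3 -m inch '[{"delta_pos":[-0.334,-0.028,0],"angular":[0,0,0]},{"delta_pos":[-0.334,-0.028,0],"angular":[0,0,0]},{"delta_pos":[-0.334,-0.028,0],"angular":[0,0,0]},{"delta_pos":[-0.334,-0.028,0],"angular":[0,0,0]},{"delta_pos":[-0.334,-0.028,0],"angular":[0,0,0]}]'
python3 - <<'E'
from h import *
s=robot.sense();M=R.from_rotvec(s["eef_rot"])
print(s["t"],s["ee_pos"],s["width"],"tool-frame to cap",M.inv().apply(np.array([551.8,1.3,239])-s["ee_pos"]).round(1),"yaw y",np.degrees(np.arctan2(*M.as_matrix()[1::-1,1])))
E
```

```text
t: 1.9
ee_pos: [502.4, 70.0, 239.6]
eef_rot: [1.325, 2.848, 0.001]
wrist_force: [2.0, 1.8, 0.6]
width: 47.3
1.9 [502.38860105  69.96380155 239.62276221] 47.307847504567896 tool-frame to cap [-84.3  -6.4   0.6] yaw y 40.096045671522845
```

```bash
python3 -m inch '[{"delta_pos":[-0.050,-0.006,0.02],"angular":[0,0,0.4]},{"delta_pos":[-0.084,-0.006,0.06],"angular":[0,0,0.4]},{"delta_pos":[-0.084,-0.006,0.08],"angular":[0,0,0.4]},{"delta_pos":[-0.084,-0.006,0.08],"angular":[0,0,0.4]}]'
cat >> h.py <<'E'
def st():
    s=robot.sense();M=R.from_rotvec(s["eef_rot"]);yw=np.degrees(np.arctan2(*M.as_matrix()[1::-1,1]))
    print("t",s["t"],"tcp",s["ee_pos"].round(1),"w",round(s["width"],1),"yaw y",yw.round(2),"F",s["wrist_force"].round(1),"q6",round(s["joint_positions"][5],2));return s,M,yw
def bar(W,c,lo,hi,r=40):
    m=(np.hypot(W[...,0]-c[0],W[...,1]-c[1])<r)&(W[...,2]>lo)&(W[...,2]<hi)
    q=W[m][:,:2];rc=cv2.minAreaRect(q.astype(np.float32));e=np.linalg.eigh(np.cov((q-q.mean(0)).T))[1][:,1]
    print("bar",len(q),q.mean(0).round(1),np.round(rc[0],1),np.round(rc[1],1),round(rc[2],1),"pca",np.degrees(np.arctan2(e[1],e[0])).round(1))
    return np.array(rc[0])
E
python3 - <<'E'
from h import *
s,M,y=st()
c=robot.camera("wrist");save(c,"w1.png",1.2);W=cloud(c)
p=bar(W,(552,1),55,72)
print(M.inv().apply(np.r_[p,43]-s["ee_pos"]).round(1))
E
```

```text
t: 2.3
ee_pos: [550.8, 1.0, 156.6]
eef_rot: [-1.336, -2.839, 0.001]
wrist_force: [-0.4, 0.6, 0.9]
width: 46.9
t 2.3 tcp [550.8   1.  156.6] w 46.9 yaw y 39.59 F [-0.4  0.6  0.9] q6 0.73
bar 1312 [549.3   1.9] [5.505e+02 3.000e-01] [17.8 59.9] 40.2 pca 130.2
[ -0.8  -0.4 113.6]
```

View pics/w1.png

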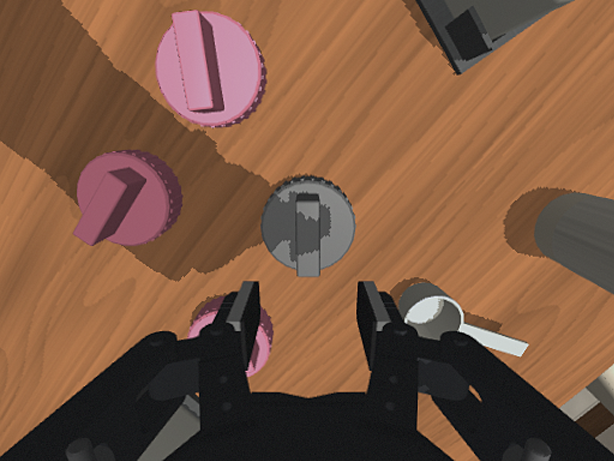

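The grey cap at (308,230) is centred between the fingers and its bar is perpendicular to the jaw direction. I'll go down and grip.

```bash
python3 -m inch '[{"delta_pos":[-0.001,-0.0,0.04],"angular":[0,0,-0.5]},{"delta_pos":[-0.001,-0.0,0.08],"angular":[0,0,-0.5]},{"delta_pos":[-0.001,0,0.105],"angular":[0,0,-0.5]},{"delta_pos":[-0.001,0,0.112],"angular":[0,0,-0.5]},{"delta_pos":[-0.001,0,0.112],"angular":[0,0,-0.5]}]'
python3 -m inch '[{"delta_pos":[0,0,0],"angular":[0,0,0]},{"delta_pos":[0,0,0],"angular":[0,0,0]},{"delta_pos":[0,0,0],"angular":[0,0,0]},{"delta_pos":[0,0,0],"angular":[0,0,0]},{"delta_pos":[0,0,0],"angular":[0,0,0]}]' 0 90
python3 - <<'E'
from h import *
st()
E
```

```text
t: 2.85
ee_pos: [551.8, 1.6, 47.9]
eef_rot: [-1.322, -2.848, -0.0]
wrist_force: [-0.2, 0.8, 0.4]
width: 46.8
t: 3.35
ee_pos: [552.8, 1.7, 50.0]
eef_rot: [1.322, 2.849, 0.002]
wrist_force: [-3.3, 1.8, 16.4]
width: 16.2
t 3.35 tcp [552.8   1.7  50. ] w 16.2 yaw y 40.21 F [-3.3  1.8 16.4] q6 0.72
```

```bash
python3 -m inch '[{"delta_pos":[0,0,-0.02],"angular":[0,0,0]},{"delta_pos":[0,0,-0.06],"angular":[0,0,0]},{"delta_pos":[0,0,-0.11],"angular":[0,0,0]},{"delta_pos":[0,0,-0.16],"angular":[0,0,0]},{"delta_pos":[0,0,-0.20],"angular":[0,0,0]}]'
python3 -m inch '[{"delta_pos":[0,0,-0.01],"angular":[0,0,0]},{"delta_pos":[0,0,-0.01],"angular":[0,0,0]}]'
python3 - <<'E'
from h import *
s,M,y=st()
c=robot.camera("wrist");save(c,"w2.png",1.2);W=cloud(c)
E
```

```text
t: 3.85
ee_pos: [552.5, 1.6, 254.1]
eef_rot: [1.32, 2.846, 0.004]
wrist_force: [1.7, -0.4, -1.4]
width: 16.1
t: 4.05
ee_pos: [553.3, 1.5, 267.1]
eef_rot: [1.318, 2.841, 0.006]
wrist_force: [0.5, 0.6, -1.2]
width: 16.0
t 4.05 tcp [553.3   1.5 267.1] w 16.0 yaw y 40.22 F [ 0.5  0.6 -1.2] q6 0.72
```

View pics/w2.png

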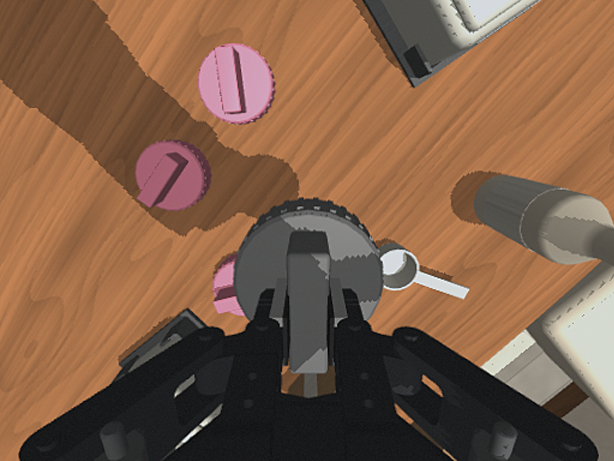

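```bash
python3 -m inch '[{"delta_pos":[0.03,0.03,0],"angular":[0,0,-8]},{"delta_pos":[0.06,0.06,0],"angular":[0,0,-16]},{"delta_pos":[0.09,0.09,0],"angular":[0,0,-24]},{"delta_pos":[0.12,0.115,0],"angular":[0,0,-32]},{"delta_pos":[0.15,0.143,0],"angular":[0,0,-40]}]'
python3 - <<'E'
from h import *
s,M,y=st()
print("to vantage, tool frame",M.inv().apply(np.array([573,333,267])-s["ee_pos"]).round(1),"turn",y-139)
E
```

```text
t: 4.6
ee_pos: [564.2, 210.0, 263.7]
eef_rot: [0.259, 3.126, -0.0]
wrist_force: [-0.0, -0.4, -1.9]
width: 16.2
t 4.6 tcp [564.2 210.  263.7] w 16.2 yaw y 80.54 F [-0.  -0.4 -1.9] q6 0.39
to vantage, tool frame [ 11.5 122.8  -3.3] turn -58.4566129808845
```

```bash
python3 -m inch '[{"delta_pos":[0.003,0.03,0],"angular":[0,0,-8]},{"delta_pos":[0.006,0.06,0],"angular":[0,0,-16]},{"delta_pos":[0.009,0.09,0],"angular":[0,0,-24]},{"delta_pos":[0.012,0.115,0],"angular":[0,0,-32]},{"delta_pos":[0.012,0.123,-0.003],"angular":[0,0,-40]}]'
python3 -m inch '[{"delta_pos":[0,0,0],"angular":[0,0,-8]},{"delta_pos":[0,0,0],"angular":[0,0,-16]},{"delta_pos":[0,0,0],"angular":[0,0,-18.5]},{"delta_pos":[0,0,0],"angular":[0,0,-18.5]},{"delta_pos":[0,0,0],"angular":[0,0,-18.5]}]'
python3 - <<'E'
from h import *
s,M,y=st()
c=robot.camera("wrist");save(c,"w3.png",1.2);W=cloud(c);np.save("w3.npy",W)
L=M.inv().apply(W.reshape(-1,3)-s["ee_pos"]).reshape(W.shape)  # tool frame
rr=np.hypot(L[...,0],L[...,1])
k=(rr<39)&(L[...,2]>0)&(L[...,2]<60)
print("L z hist",np.histogram(L[...,2][k],bins=np.arange(0,61,3)))
for lo,hi in((175,190),(162,172),(151,161)):
    bar(W,(514,265),lo,hi,50)
m=(abs(W[...,2]-130)<6)&(np.hypot(W[...,0]-514,W[...,1]-265)<100)
print("shoulder",m.sum(),cv2.minAreaRect(W[m][:,:2].astype(np.float32)))
E
```

```text
t: 5.1
ee_pos: [571.7, 335.3, 264.4]
eef_rot: [-0.839, 3.026, -0.003]
wrist_force: [0.4, -0.1, -1.7]
width: 16.1
t: 5.6
ee_pos: [571.4, 335.2, 263.4]
eef_rot: [1.312, -2.854, 0.003]
wrist_force: [-0.5, -0.7, -1.9]
width: 16.3
t 5.6 tcp [571.4 335.2 263.4] w 16.3 yaw y 139.38 F [-0.5 -0.7 -1.9] q6 -0.45
L z hist (array([ 122,   67,   53,   54,   40,  700, 4617,    2,    0,    0,    0,
          0,    0,    0,    0,    0,    0,    0,    0,    0]), array([ 0,  3,  6,  9, 12, 15, 18, 21, 24, 27, 30, 33, 36, 39, 42, 45, 48,
       51, 54, 57, 60]))
bar 2421 [514.1 265.9] [514.2 266.1] [41.3 41.1] 87.0 pca 116.9
bar 735 [515.7 267.9] [514.6 266.1] [51.2 50.7] 45.8 pca -170.2
bar 793 [513.1 265.7] [514.1 265.1] [50.  67.3] 88.6 pca 165.6
shoulder 10169 ((514.512939453125, 266.0779724121094), (112.59813690185547, 112.21722412109375), 75.30196380615234)
```

View pics/w3.png

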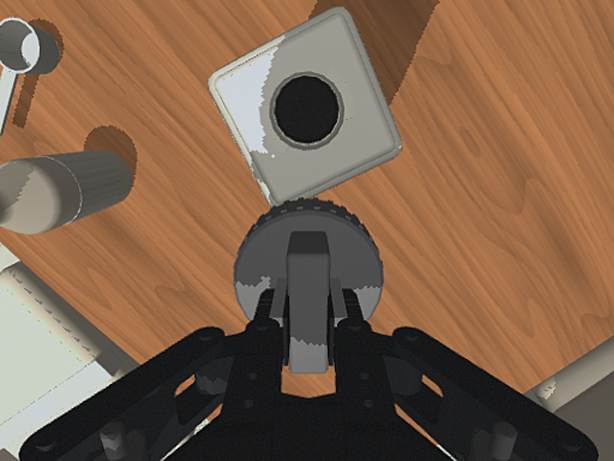

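Run:
```python
from h import *
from scipy.optimize import least_squares
s,M,y=st()
W=np.load("w3.npy");L=M.inv().apply(W.reshape(-1,3)-s["ee_pos"]).reshape(W.shape)
rr=np.hypot(L[...,0],L[...,1])
# hooks
d=W[...,:2]-[514.3,266.0];r=np.hypot(*np.moveaxis(d,-1,0));k=(r>27.5)&(r<35)&(W[...,2]>150)&(W[...,2]<162)
print("hook az",np.histogram(np.degrees(np.arctan2(d[k][:,1],d[k][:,0])),bins=np.arange(-180,181,15)))
k=(rr<46)&(L[...,2]>14)&(L[...,2]<25);q=L[k]
A=np.c_[q[:,:2],np.ones(len(q))];pl=np.linalg.lstsq(A,q[:,2],rcond=None)[0];print("top plane z=ax+by+c",pl.round(4))
# outline: farthest per azimuth
az=np.degrees(np.arctan2(q[:,1],q[:,0]));R_=np.hypot(q[:,0],q[:,1]);pts=[]
for a in range(-100,101,5):
    j=abs(az-a)<2.5
    if j.sum()>8:
        i=np.argsort(R_[j])[-3:];pts.append(q[j][i].mean(0)[:2])
pts=np.array(pts);f=least_squares(lambda p:np.hypot(pts[:,0]-p[0],pts[:,1]-p[1])-p[2],[0,0,40],loss="soft_l1");print("rim",len(pts),f.x.round(2),np.abs(f.fun).max().round(1))
k=(abs(L[...,0])<45)&(abs(L[...,1])<14)&(L[...,2]>-22)&(L[...,2]<-9);q=L[k]
print(len(q),np.percentile(q,[2,50,98],axis=0).round(1),cv2.minAreaRect(q[:,:2].astype(np.float32)))
```

```text
t 5.65 tcp [571.5 335.2 263.6] w 16.1 yaw y 139.39 F [ 0.4  0.2 -1. ] q6 -0.45
hook az (array([79, 22,  0,  0,  0,  0,  0,  0, 22, 68, 71, 68, 67, 19,  0,  0,  0,
        0,  0,  0, 18, 72, 72, 80]), array([-180, -165, -150, -135, -120, -105,  -90,  -75,  -60,  -45,  -30,
        -15,    0,   15,   30,   45,   60,   75,   90,  105,  120,  135,
        150,  165,  180]))
top plane z=ax+by+c [1.48000e-02 1.10000e-03 1.89351e+01]
rim 41 [ 0.96 -0.19 39.65] 0.7
3762 [[-27.  -11.1 -20.1]
 [  7.3   0.1 -13.1]
 [ 29.8  11.2 -10.7]] ((0.7721385955810547, -0.3937549591064453), (59.939422607421875, 27.94038963317871), 2.1202237606048584)
```

```bash
python3 -m inch '[{"delta_pos":[0.03,-0.001,0],"angular":[0,0,0]},{"delta_pos":[0.06,-0.0014,0],"angular":[0,0,0]},{"delta_pos":[0.0887,-0.0014,0.02],"angular":[0,0,0]},{"delta_pos":[0.0887,-0.0014,0.04],"angular":[0,0,0]},{"delta_pos":[0.0887,-0.0014,0.04],"angular":[0,0,0]}]'
python3 - <<'E'
from h import *
s,M,y=st()
print(M.inv().apply(np.array([514.8,266.9,203])-s["ee_pos"]).round(1))
E
```

```text
t: 6.15
ee_pos: [513.5, 266.1, 222.0]
eef_rot: [1.309, -2.853, 0.003]
wrist_force: [-0.5, 0.5, -1.3]
width: 16.1
t 6.15 tcp [513.5 266.1 222. ] w 16.1 yaw y 139.29 F [-0.5  0.5 -1.3] q6 -0.52
[-1.6 -0.4 19. ]
```

```bash
python3 -m inch '[{"delta_pos":[-0.001,-0.0004,0.005],"angular":[0,0,0]},{"delta_pos":[-0.0015,-0.0004,0.010],"angular":[0,0,0]},{"delta_pos":[-0.0015,-0.0004,0.014],"angular":[0,0,0]},{"delta_pos":[-0.0015,-0.0004,0.018],"angular":[0,0,0]},{"delta_pos":[-0.0015,-0.0004,0.018],"angular":[0,0,0]}]'
python3 - <<'E'
from h import *
s,M,y=st()
print(M.inv().apply(np.array([514.8,266.9,192])-s["ee_pos"]).round(1))
E
```

```text
t: 6.65
ee_pos: [514.7, 267.0, 203.5]
eef_rot: [1.309, -2.852, 0.003]
wrist_force: [0.1, -0.1, -1.5]
width: 16.2
t 6.65 tcp [514.7 267.  203.5] w 16.2 yaw y 139.3 F [ 0.1 -0.1 -1.5] q6 -0.52
[-0.1 -0.1 11.5]
```

```bash
python3 -m inch '[{"delta_pos":[0,0,0.003],"angular":[0,0,0]},{"delta_pos":[0,0,0.006],"angular":[0,0,0]},{"delta_pos":[0,0,0.009],"angular":[0,0,0]},{"delta_pos":[0,0,0.0115],"angular":[0,0,0]},{"delta_pos":[0,0,0.0115],"angular":[0,0,0]}]'
python3 -c "
from h import *
st()"
```

```text
t: 7.15
ee_pos: [515.0, 267.1, 192.4]
eef_rot: [1.309, -2.853, 0.003]
wrist_force: [-0.2, 0.1, 9.5]
width: 16.3
t 7.15 tcp [515.  267.1 192.4] w 16.3 yaw y 139.3 F [-0.2  0.1  9.5] q6 -0.52
```

Upward force is 9.5 N plus the cap's weight and there is no side force, so the seal is about 10–11 mm down. Next I'll turn clockwise, staying pressed.

```bash
python3 -m inch '[{"delta_pos":[0,0,0.0003],"angular":[0,0,6]},{"delta_pos":[0.0001,-0.0002,0.0003],"angular":[0,0,13]},{"delta_pos":[0.0002,-0.0003,0.0003],"angular":[0,0,20]},{"delta_pos":[0.0003,-0.0004,0.0003],"angular":[0,0,27]},{"delta_pos":[0.0003,-0.0005,0.0003],"angular":[0,0,34]}]'
python3 -c "
from h import *
s,M,y=st();print('left',y-75, M.inv().apply(np.array([515.3,265.9,192.2])-s['ee_pos']).round(1), s['wrist_torque'])"
```

```text
t: 7.65
ee_pos: [515.5, 266.6, 192.8]
eef_rot: [0.41, -3.114, 0.003]
wrist_force: [-2.8, -0.7, 8.3]
width: 16.3
t 7.65 tcp [515.5 266.6 192.8] w 16.3 yaw y 105.0 F [-2.8 -0.7  8.3] q6 0.08
left 30.00399407875885 [ 0.3 -0.6  0.6] [-0.21309308  0.57559942 -0.03619396]
```

```bash
python3 -m inch '[{"delta_pos":[0.0002,-0.0003,0.0012],"angular":[0,0,6]},{"delta_pos":[0.0003,-0.0005,0.0012],"angular":[0,0,13]},{"delta_pos":[0.0003,-0.0006,0.0012],"angular":[0,0,20]},{"delta_pos":[0.0003,-0.0006,0.0012],"angular":[0,0,26]},{"delta_pos":[0.0003,-0.0006,0.0012],"angular":[0,0,30]}]'
python3 -m inch '[{"delta_pos":[0,0,0],"angular":[0,0,0]},{"delta_pos":[0,0,0],"angular":[0,0,0]}]'
python3 -c "
from h import *
s,M,y=st();print('left',y-75, M.inv().apply(np.array([515.3,265.9,192.2])-s['ee_pos']).round(1), s['wrist_torque'])
c=robot.camera('wrist');L=M.inv().apply(cloud(c).reshape(-1,3)-s['ee_pos']);k=(abs(L[:,0])<45)&(abs(L[:,1])<14)&(L[:,2]>-22)&(L[:,2]<-9)
print(cv2.minAreaRect(L[k][:,:2].astype(np.float32)));k=(np.hypot(L[:,0],L[:,1])<42)&(L[:,2]>14)&(L[:,2]<25);print('top',np.median(L[k],0))"
```

```text
t: 8.15
ee_pos: [515.3, 266.1, 192.2]
eef_rot: [0.416, 3.113, -0.002]
wrist_force: [-2.9, 0.2, 9.3]
width: 16.1
t: 8.35
ee_pos: [515.3, 266.2, 192.7]
eef_rot: [0.417, 3.112, -0.001]
wrist_force: [-3.5, -0.7, 7.2]
width: 16.3
t 8.35 tcp [515.3 266.2 192.7] w 16.3 yaw y 74.75 F [-3.5 -0.7  7.2] q6 0.6
left -0.24600189970348652 [-0.1 -0.3  0.5] [-0.02278834  0.60810583 -0.13399352]
((0.43756103515625, 0.06380081176757812), (27.85004425048828, 60.07551193237305), 89.95816802978516)
top [15.83740825 -0.40658824 18.68021896]
```

```bash
python3 -m inch '[{"delta_pos":[0,0,-0.002],"angular":[0,0,0]},{"delta_pos":[0,0,-0.004],"angular":[0,0,0]},{"delta_pos":[0,0,-0.005],"angular":[0,0,0]},{"delta_pos":[0,0,-0.005],"angular":[0,0,0]}]'
python3 -c "
from h import *
s,M,y=st();print(s['wrist_torque'])"
```

```text
t: 8.8
ee_pos: [515.3, 266.2, 197.9]
eef_rot: [0.416, 3.112, -0.001]
wrist_force: [-1.0, -0.4, 4.2]
width: 16.0
t 8.8 tcp [515.3 266.2 197.9] w 16.0 yaw y 74.77 F [-1.  -0.4  4.2] q6 0.6
[-0.18272016  0.50688348 -0.04245591]
```

```bash
python3 -m inch '[{"delta_pos":[0,0,0],"angular":[0,0,0]},{"delta_pos":[0,0,0],"angular":[0,0,0]},{"delta_pos":[0,0,0],"angular":[0,0,0]},{"delta_pos":[0,0,0],"angular":[0,0,0]}]' 50
python3 -m inch '[{"delta_pos":[0,0,-0.02],"angular":[0,0,0]},{"delta_pos":[0,0,-0.05],"angular":[0,0,0]},{"delta_pos":[0,0,-0.08],"angular":[0,0,0]},{"delta_pos":[0,0,-0.1],"angular":[0,0,0]},{"delta_pos":[0,0,-0.1],"angular":[0,0,0]}]'
python3 - <<'E'
from h import *
s,M,y=st()
c=robot.camera("wrist");save(c,"w4.png",1.2);W=cloud(c)
bar(W,(514.3,266),205,225,45)
k=(np.hypot(W[...,0]-514.3,W[...,1]-266)<38)
for lo,hi in((172,192),(202,222)):
    z=W[...,2][k];z=z[(z>lo)&(z<hi)];print(len(z),np.median(z))
q=W[k&(W[...,2]>172)&(W[...,2]<190)];print(np.linalg.lstsq(np.c_[q[:,:2],np.ones(len(q))],q[:,2],rcond=None)[0])
m=(abs(W[...,2]-130)<6)&(np.hypot(W[...,0]-514,W[...,1]-265)<100);print("shoulder z",np.median(W[m][:,2]))
E
```

```text
t: 9.2
ee_pos: [515.3, 266.2, 197.7]
eef_rot: [0.416, 3.112, -0.001]
wrist_force: [0.3, -0.2, 0.1]
width: 42.8
t: 9.7
ee_pos: [516.0, 266.6, 300.2]
eef_rot: [0.416, 3.109, 0.001]
wrist_force: [0.4, 0.8, -0.0]
width: 42.5
t 9.7 tcp [516.  266.6 300.2] w 42.5 yaw y 74.77 F [ 0.4  0.8 -0. ] q6 0.6
bar 1354 [512.9 266.6] [514.7 266.2] [18.  59.9] 75.2 pca 164.6
3253 180.41403689559527
1367 212.2824985757687
[-2.64886353e-03 -2.15519173e-04  1.81856473e+02]
shoulder z 130.09328399653583
```

View pics/w4.png

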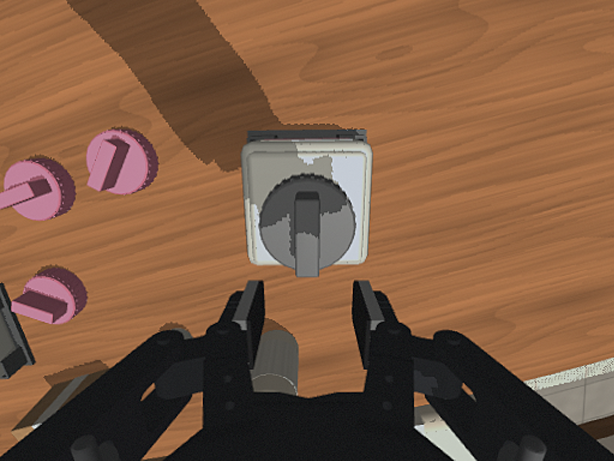

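The cap sits at (308,225) on the tub, with its bar parallel to the tub's side. Measured height is 149.4 mm, and the top is level. Handing in.

```bash
python3 -c "
from h import *
st();print(robot.hand_in())"
```

```text
t 9.75 tcp [515.7 266.5 298.4] w 42.3 yaw y 74.77 F [-0.9  0.2 -0.5] q6 0.6
the job is handed in; nothing more can be done
None
```

I put the grey cap on the open tub, pressed it down, turned it about 64° clockwise and released it. By my last checks it is locked on. I handed the job in at 9.75 s; it gave no verdict.

**Pressing and turning:** I set the cap on with its bar about 64° anticlockwise of the tub's x axis. Pressing took about 10.7 N, so the seal had sunk about 10–11 mm. It stayed roughly 8.4 mm or more down through the turn. I worked out these seal depths from the wrist force, as I had no direct reading of the seal.

**Final checks (wrist camera and arm readings):**

| Check | Measured | Required |
|---|---|---|
| Cap height above the tub's underside | about 149.3–149.4 mm | 147.2–150.8 mm |
| Distance from the neck's axis | under 1 mm | under 5 mm |
| Bar angle to the tub's x axis | within 1° | within 0.2 rad (about 11°) |
| Tilt | about 0.003 rad | under 0.08 rad |

The fingers are about 100 mm clear above the cap, and the wrist force is near zero. None of these checks failed.

**Not checked:** I did not measure the bottle, carton and scoop again at the end. The arm's path stayed well away from them.

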